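Close up a row of spacer blocks in the gang fixture and clamp it

ROBOT

A 7-joint arm with a two-finger parallel gripper is mounted at the origin on a cart in front of the work surface, level with it; the furniture and walls round the work are solid. World frame = base frame: x ahead of the robot, y to its left, z up, the work surface at z = 0. Lengths are in mm, angles in rad, forces in N, time in s.
With the tool pointing down it reaches from about 400 to 875 mm from the base axis. Payload 4.4 kg.
Tool frame: the origin (TCP) lies between the finger pads; the fingertips stand 22 mm ahead of it and the grasp point (between the pads) lies 3 mm ahead of it; z points along the fingers, y is the line along which they close (so a half turn about z gives the same grasp; the last joint's range is limited). The gripper opens to 85 mm and grips with 20 to 120 N. Pads are 22 mm wide; open, the fingers measure 114 mm over their backs; the gripper's body (76 mm by 85 mm) begins 54 mm behind the grasp point. The pads swing forward as they close: fully open they stand 13 mm farther back than shut.
Start: joints at [-1.383, 0.628, 0.038, 1.517, -0.027, 0.996, -0.02], TCP at [163.179, 629.198, 228.913] pointing down, gripper open.
Joint ranges: [-3.06, 3.06], [-0.37, 2.12], [-1.25, 1.32], [0.18, 2.47], [-1.1, 4.24], [0.23, 1.98], [-2.94, 2.94]. Speed limits (rad/s): [2.57, 2.57, 3.14, 3.14, 3.14, 3.14, 3.14].

INTERFACE

Orientations are given as [roll, pitch, yaw] about the fixed x, y, z axes, in that order (R = Rz(yaw) Ry(pitch) Rx(roll)).
In Python, from cell import ctrl gives the robot as it stands.
- The arm moves only by the tool step_arm, never from a script. Its argument "plan" is a list of rows, each an object of numbers: "dx", "dy", "dz": the shift along the tool's x, y, z scaled (see below); "ax", "ay", "az": the turn, a rotation vector about the tool's x, y, z scaled (see below); "gripper": the opening, from 0 (shut) to 1 (fully open). A call has 1 to 20 rows; each row shifts and turns the commanded pose from where the row before left it, along the tool's axes as they then stand; what a row does not reach is not made up. The controller multiplies each number of a shift by 0.3 m and each number of a turn by 90 degrees. A row lasts 1/8 s, in which the tool goes at most 62.5 mm and 10.7 degrees, less where a joint would pass 70% of its speed; a pose out of reach is approached as far as the arm can. A call with a number of a shift or a turn outside -1 to 1 is refused whole. A call with a gripper value outside its range is refused whole. The fingers move at their own pace and stop on an object; the grip force is fixed at half the most. Time passes only in rows, so rows that do not move let the fingers close. It gives the time, the measured TCP pose, the force, the opening and the grip force at its end, in the units of the state.
- ctrl.read_state(): the state, without advancing time (a new reading comes with each control period).
- ctrl.get_image(name): name is "scene" or "top" or "wrist"; returns a dict with "color" (420x560x3 uint8, red, green, blue), "range_z" (420x560 float32, mm along the optical axis (not along the pixel's ray), 0 where there is no reading), "fx", "fy", "cx", "cy" (pixels), "T" (4x4, takes a point from camera to world coordinates); the wrist camera has in their place "T_tool_cam" (4x4, takes a point from camera to tool coordinates, whose origin is the TCP and whose axes are the flange's). Camera axes: x right, y down, z forward; pixel columns grow to the right and rows downward; lengths in mm; the calibration is good to about 2 mm. The wrist camera is an equidistant fisheye: a pixel r from the principal point sees the ray r / f radians off the axis. A picture is of the moment at which its call begins: read the wrist's pose just before it.
- ctrl.finish_job(): hands the job in; it is judged then, once.
The state is a dict: "clock": time; "qpos": joint angles; "qd": joint speeds; "tau": joint torques, N m; "eef_pos": TCP position; "tool_rot": TCP orientation; "force": force on the tool from outside, world axes, zero at the start; "torque": the same for the moment, N m; "width": finger opening in mm; "gripper_force": force on a finger pad.
Only numpy, scipy, OpenCV 4.12 (cv2) and the standard library are available. Lean on these libraries where they do the work, as an engineer would, in place of code of your own. Each camera call takes 0.05 s, during which the arm holds its last target. There are 200 camera calls.

TASK

Get the row of five spacer blocks in the fixture ready for reaming: with the fingertips push on the last block so that the whole row slides along the channel as one, without gaps opening, until the front block is fully home against the end stop. Then push the upright handle of the swing clamp round, as far as it will go, so that the arm lies across the channel and its rubber pad presses firmly on the last block, and leave it clamped. Only push: do not pick up or lift any block, do not swing the clamp in before the row is home, and leave the loose things round the fixture where they are.

Things in the scene. Friction and masses are not known exactly. Their poses are not given: they have to be found in the camera images.
- fixture: gang fixture, fixed on the table: dark base plate 130 x 310 x 12 mm with a straight channel between two steel guide strips 10 mm wide. Origin on the channel's centre line at table height; z up; the row travels along its +y to the end stop (face at y = +125 mm). The clamp pivots beside the channel, at x = +50, y = -9 mm
- channel_floor (a point): point on the channel's centre line at the fixture's y = 0, on the channel floor, 12 mm above the table. The channel is 43 mm wide between the guides, whose tops are 26 mm above the table and which run from the fixture's y = -145 to +125 mm; open at the -y end
- stop_face (a point): centre of the face of the end stop (steel block 70 x 22 x 34 mm across the channel) that the row has to meet; this point is 30 mm above the table
- clamp_arm (a joint): angle of the swing clamp about its upright pivot, rad. 0 = fully open: the arm points 65 degrees clockwise from the fixture's +x, seen from above; grows as it turns clockwise; mechanical limit 2.007 = arm across the channel, along the fixture's -x. Stiff: takes about 4 N at the handle and stays where it is left. With the row home the pad meets the last block at about 1.95, the rest squeezes the spring pad
- clamp_pivot (a point): on the pivot axis of the clamp arm, at the arm's top face, 40 mm above the table. The flat steel arm is 14 mm wide and lies 30 to 40 mm above the table, over the guides
- clamp_handle (a point): centre of the top of the upright black handle at the end of the clamp arm: round, 15 mm across, from 40 to 81 mm above the table, 97 mm from the pivot axis
- clamp_pad: spring plunger with a black rubber pad (11 mm across) on the front side of the clamp arm, 50 mm from the pivot, 35 mm above the table. Unpressed, the pad's face stands 16.5 mm in front of the arm's centre line; it gives way by up to 5 mm, with 2 N at first touch and 1 N more per mm. Origin on the plunger's axis in the middle of the arm
- block_1: spacer block number 1 of the row, counted from the end stop (front block): plain aluminium 41 x 24 x 30 mm (x, y, z) with a 10 mm upright bore, about 80 g; origin at the centre of its underside. Front and back faces 12 mm from the origin along the fixture's y.
- block_2: spacer block number 2 of the row, counted from the end stop: plain aluminium 41 x 24 x 30 mm (x, y, z) with a 10 mm upright bore, about 80 g; origin at the centre of its underside. Front and back faces 12 mm from the origin along the fixture's y.
- block_3: spacer block number 3 of the row, counted from the end stop: plain aluminium 41 x 24 x 30 mm (x, y, z) with a 10 mm upright bore, about 80 g; origin at the centre of its underside. Front and back faces 12 mm from the origin along the fixture's y.
- block_4: spacer block number 4 of the row, counted from the end stop: plain aluminium 41 x 24 x 30 mm (x, y, z) with a 10 mm upright bore, about 80 g; origin at the centre of its underside. Front and back faces 12 mm from the origin along the fixture's y.
- block_5: spacer block number 5 of the row, counted from the end stop (last block, the one to push on): plain aluminium 41 x 24 x 30 mm (x, y, z) with a 10 mm upright bore, about 80 g; origin at the centre of its underside. Front and back faces 12 mm from the origin along the fixture's y.
- spare_block: spare aluminium spacer block like those of the row, standing on the table in front of the fixture; bystander, to be left alone. Origin under its centre.
- star_knob: black star knob 36 x 40 x 46 mm, stud up; bystander, to be left alone. Origin under its centre.
- shaft_collar: steel clamp collar 28 x 30 x 12 mm; bystander, to be left alone. Origin under its centre.
- screwdriver: screwdriver with red and black handle, 187 mm long, lying on the table; bystander, to be left alone. Origin under its centre.
- rubber_foot: dark rubber foot 29 mm across, 16 mm high; bystander, to be left alone. Origin under its centre.
- spacer_post: white nylon post 17 mm across, 60 mm high, standing behind the fixture; bystander, to be left alone. Origin under its centre.
- marker_pen: black and white marker pen, 135 mm, lying on the table; bystander, to be left alone. Origin under its centre.
Mind the look-alikes: they are no part of the job. What is shaped like the block_2 but purple is not meant.

How it is judged (in metres and radians):
On the way, in this order (a step that is already met when the one before it is completed fails the run):
1. the closed-up row stands against the end stop while the clamp is still open (y of block_1 in the frame of fixture above 0.1105 m and distance between block_1 and block_5 below 0.0978 m and value of joint clamp_arm below 0.8 rad), for 0.2 s.
2. the clamp is swung round and its pad presses on the last block (y of block_1 in the frame of fixture above 0.1105 m and distance between block_1 and block_5 below 0.0978 m and value of joint clamp_arm above 1.955 rad and contact force between clamp_pad and block_5 above 1.5 N), for 0.2 s.
At the end, for the whole second after the job is handed in: the front block is within 2.5 mm of the end stop, the five blocks are closed up (less than 2 mm of gaps in all), flat on the channel floor and at rest, the clamp arm is within 0.05 rad of its limit and its pad presses on the last block with more than 1.5 N (all of step 2 and z of each of block_1, block_2, block_3, block_4, block_5 in the frame of fixture below 0.0145 m and linear speed of each of block_1, block_2, block_3, block_4, block_5 below 0.005 m/s and angle between each of block_1, block_2, block_3, block_4, block_5's own z axis and vertical below 0.05 rad); the robot touches nothing.
It fails at once if a block of the row is lifted (more than 8 mm off the channel floor) (z of any of block_1, block_2, block_3, block_4, block_5 in the frame of fixture above 0.02 m).
It fails at once if the row is pulled apart (more than 6 mm of gaps in all) (distance between block_1 and block_5 above 0.103 m).
It fails at once if the clamp is swung in (beyond 1.0 rad) before the row is within 6 mm of the end stop (value of joint clamp_arm above 1 rad and y of block_1 in the frame of fixture below 0.107 m).
It fails at once if a loose bystander is moved more than 20 mm (distance of any of spare_block, star_knob, shaft_collar, screwdriver, rubber_foot, spacer_post, marker_pen from where it was at the start of the episode above 0.02 m).
It also fails if it takes over 58 s, if anything falls off the work surface, if the arm or the gripper's body presses on something with over 40 N, if the wrist force passes 120 N, or if a joint passes its speed limit or range.

## Working session

There is one attempt and no reset: what is moved stays moved. The work goes in short steps, Python scripts to look and compute and a tool call to move; the robot and the scene stay as the last step left them, time stands still between calls to the robot, and variables do not carry over. Pictures are saved under pics/ and viewed, at most 10 in all, crops included, and the job is handed in when it is done.

Besides the shell and the picture viewer there is one more tool, called after ">>>" as a command line: name --argument value ..., lists and objects as JSON in quotes. step_arm: Moves the arm, as the interface text tells. Shifts and turns lie within -1 to 1; 1 stands for 0.3 m of shift or 90 degrees of turn. Its arguments: {"type":"object","properties":{"plan":{"type":"array"}},"required":["plan"]}

```bash
mkdir -p pics; python3 - <<'E'
from cell import ctrl
import cv2,numpy as np
s=ctrl.read_state();print({k:np.round(v,3) for k,v in s.items()})
for n in ["top","scene"]:
    i=ctrl.get_image(n);cv2.imwrite(f"pics/{n}1.png",i["color"][:,:,::-1]);np.savez(f"{n}1.npz",**i);print(n,i["fx"],i["cx"],i["cy"],np.round(i["T"],3))
E
```

```text
{'clock': np.float64(0.0), 'qpos': array([-1.383,  0.629,  0.038,  1.518, -0.027,  0.996, -0.02 ]), 'qd': array([-0.001,  0.001,  0.002,  0.001, -0.   , -0.   ,  0.001]), 'tau': array([ 0.0000e+00, -5.6340e+01,  1.2260e+00, -1.9345e+01,  1.1000e-02,
        1.0000e-02, -0.0000e+00]), 'eef_pos': array([163.013, 628.579, 228.005]), 'tool_rot': array([-3.14 ,  0.   ,  2.888]), 'force': array([ 0.315,  0.336, -0.245]), 'torque': array([ 0.006, -0.032, -0.016]), 'gripper_force': np.float64(0.0), 'width': np.float64(85.61)}
top 434.03052761123234 275.59279555388616 208.2523153820659 [[ 7.00000e-02 -9.74000e-01  2.15000e-01  3.36310e+02]
 [-9.98000e-01 -6.80000e-02  1.60000e-02 -3.75300e+00]
 [-1.00000e-03 -2.15000e-01 -9.77000e-01  9.02347e+02]
 [ 0.00000e+00  0.00000e+00  0.00000e+00  1.00000e+00]]
scene 388.835911137226 283.33065528235454 205.43087793068938 [[ 8.79000e-01 -3.04000e-01  3.68000e-01  1.77055e+02]
 [-4.77000e-01 -5.92000e-01  6.50000e-01 -5.79208e+02]
 [ 2.00000e-02 -7.47000e-01 -6.65000e-01  6.70652e+02]
 [ 0.00000e+00  0.00000e+00  0.00000e+00  1.00000e+00]]
```

View pics/top1.png

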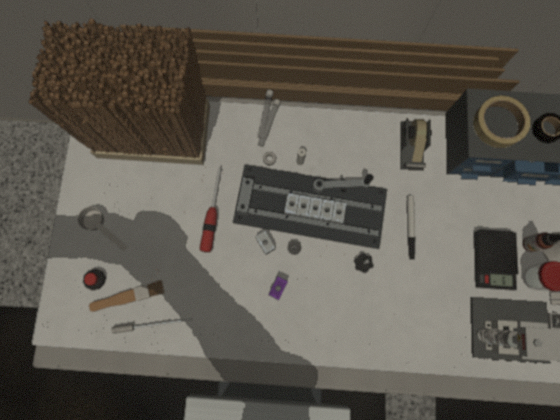

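View pics/scene1.png

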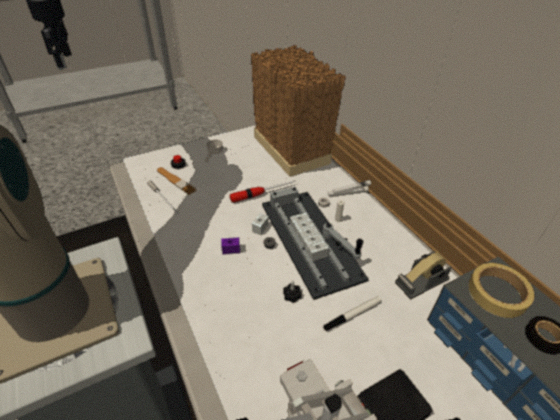

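```bash
cat > h.py <<'E'
import cv2,numpy as np
def cast(i,uv,z):
    uv=np.atleast_2d(np.asarray(uv,float));T=i["T"]
    d=np.c_[(uv[:,0]-i["cx"])/i["fx"],(uv[:,1]-i["cy"])/i["fy"],np.ones(len(uv))]@T[:3,:3].T
    return T[:3,3]+d*((z-T[2,3])/d[:,2])[:,None]
E
python3 - <<'E'
from h import *
i=dict(np.load("top1.npz"));c=i["color"];g=cv2.cvtColor(c,cv2.COLOR_RGB2GRAY)
roi=np.zeros_like(g);roi[155:255,225:395]=1
m=((g<85)&(roi>0)).astype(np.uint8)
m=cv2.morphologyEx(m,cv2.MORPH_CLOSE,np.ones((15,15)))
m=cv2.morphologyEx(m,cv2.MORPH_OPEN,np.ones((25,25)))
cs,_=cv2.findContours(m,0,1);k=max(cs,key=cv2.contourArea)
P=cast(i,k[:,0],12)[:,:2].astype(np.float32);r=cv2.minAreaRect(P);print("plate",r,cv2.boxPoints(r))
# blocks by height (range)
v,u=np.mgrid[:420,:560];z=i["range_z"];
X=np.stack([(u-i["cx"])/i["fx"]*z,(v-i["cy"])/i["fy"]*z,z],-1)@i["T"][:3,:3].T+i["T"][:3,3]
b=((g>150)&(X[...,2]>30)&(X[...,2]<55)&(roi>0)).astype(np.uint8)
b=cv2.morphologyEx(b,cv2.MORPH_CLOSE,np.ones((5,5)))
cs,_=cv2.findContours(b,0,1);k=max(cs,key=cv2.contourArea)
r=cv2.minAreaRect(cast(i,k[:,0],42)[:,:2].astype(np.float32));print("row",r)
h=((X[...,2]>60)&(roi>0)&(g<80)).astype(np.uint8);n,_,st,ce=cv2.connectedComponentsWithStats(h)
for q in range(1,n):
    if st[q,4]>5:print("hi",st[q],cast(i,ce[q],75))
cv2.imwrite("pics/topz.png",cv2.resize(c[150:260,225:400,::-1],None,fx=4.5,fy=4.5,interpolation=2))
E
```

```text
plate ((545.12158203125, -61.279876708984375), (160.39305114746094, 306.1921691894531), 0.9455745816230774) [[ 462.4095     90.47189 ]
 [ 467.46246  -215.67856 ]
 [ 627.8337   -213.03165 ]
 [ 622.7807     93.118805]]Traceback (most recent call last):
  File "<stdin>", line 14, in <module>
ValueError: max() iterable argument is empty
```

```bash
python3 - <<'E'
from h import *
i=dict(np.load("top1.npz"));c=i["color"];g=cv2.cvtColor(c,cv2.COLOR_RGB2GRAY)
z=i["range_z"];v,u=np.mgrid[:420,:560]
X=np.stack([(u-i["cx"])/i["fx"]*z,(v-i["cy"])/i["fy"]*z,z],-1)@i["T"][:3,:3].T+i["T"][:3,3]
for p in [(206,300),(208,335),(196,247),(215,250),(178,368),(184,320),(300,350)]:print(p,g[p],X[p].round())
cv2.imwrite("pics/topz.png",cv2.resize(c[150:260,225:400,::-1],None,fx=4.5,fy=4.5,interpolation=2))
E
```

```text
(206, 300) 118 [534. -39.  40.]
(208, 335) 134 [ 535. -110.   40.]
(196, 247) 100 [546.  70.  47.]
(215, 250) 51 [513.  63.  15.]
(178, 368) 33 [ 591. -168.   81.]
(184, 320) 38 [581. -77.  48.]
(300, 350) 144 [ 355. -153.    3.]
```

View pics/topz.png

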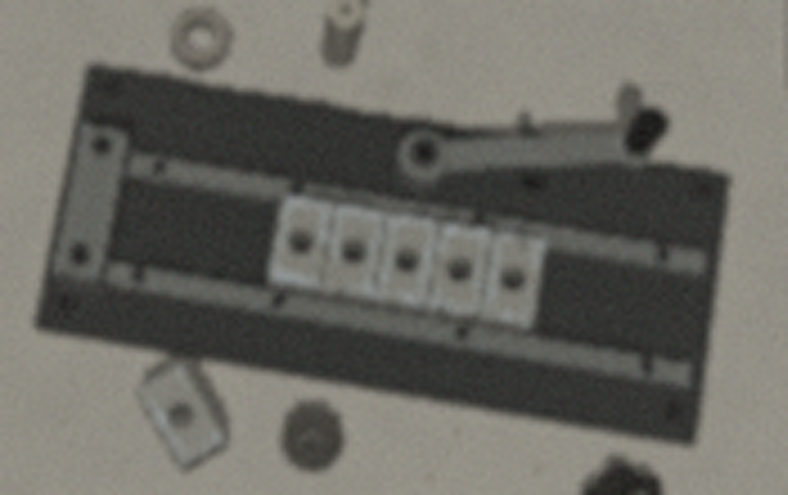

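```bash
python3 - <<'E'
from h import *
i=dict(np.load("top1.npz"))
f=lambda p,z:cast(i,np.array(p)/4.5+[225-.39,150-.39],z)[:,:2]
C=f([(90,65),(730,175),(692,442),(37,327)],12);print("plate",C.round(1))
B=f([(300,240),(353,249),(406,258),(458,267),(512,277)],42);print("bores",B.round(1))
d=(C[0]+C[3]-C[1]-C[2]);yp=np.arctan2(d[1],d[0]);d2=B[0]-B[4];print("dir",np.degrees(yp),np.degrees(np.arctan2(d2[1],d2[0])), np.linalg.norm(d)/2,np.linalg.norm(d2))
e=(C[0]+C[1]-C[2]-C[3]);print("xdir",np.degrees(np.arctan2(e[1],e[0])),np.linalg.norm(e)/2)
P=f([(424,151)],40);H=f([(650,128)],81);print("pivot",P,"handle",H,np.linalg.norm(P-H))
th=yp; Y=np.array([np.cos(th),np.sin(th)]);X=np.array([Y[1],-Y[0]]);O=C.mean(0);print("O",O)
for n,p in [("B",B),("P",P),("H",H),("stop",f([(127,127),(107,282)],46)),("back",f([(547,235),(528,325)],42)),("guide ends",f([(705,260),(690,374)],26))]:
  print(n,np.c_[(p-O)@X,(p-O)@Y].round(1))
E
```

```text
plate [[ 624.6   83.9]
 [ 591.5 -221.8]
 [ 463.7 -206.3]
 [ 496.1   97.6]]
bores [[ 538.9  -20.9]
 [ 536.4  -45. ]
 [ 533.9  -69.1]
 [ 531.4  -92.7]
 [ 528.4 -117.2]]
dir 83.85369653578438 83.81193533037363 306.50073505685396 96.86828550222562
xdir -6.496830834988698 128.9492811240565
pivot [[585.0795704  -74.96810454]] handle [[ 590.53913285 -169.65515476]] 94.8443161328458
O [543.98553759 -61.63507837]
B [[ -9.4  40. ]
 [ -9.3  15.7]
 [ -9.2  -8.5]
 [ -9.2 -32.3]
 [ -9.5 -56.9]]
P [[42.3 -8.9]]
H [[  57.9 -102.4]]
stop [[ 27.9 126.5]
 [-44.6 121.8]]
back [[ 12.5 -69.7]
 [-30.  -67.1]]
guide ends [[  17.8 -144.7]
 [ -36.1 -144.6]]
```

>>> step_arm --plan '[{"dx":-0.13,"dy":-0.108,"gripper":0},{"dx":-0.13,"dy":-0.108,"gripper":0},{"dx":-0.13,"dy":-0.108,"gripper":0},{"dx":-0.13,"dy":-0.108,"gripper":0},{"dx":-0.13,"dy":-0.108,"gripper":0},{"dx":-0.13,"dy":-0.108,"gripper":0},{"dx":-0.13,"dy":-0.108,"gripper":0},{"dx":-0.13,"dy":-0.108,"gripper":0},{"dx":-0.079,"dy":-0.141,"gripper":0},{"dx":-0.079,"dy":-0.141,"gripper":0},{"dx":-0.079,"dy":-0.141,"gripper":0},{"dx":-0.079,"dy":-0.141,"gripper":0},{"dx":-0.079,"dy":-0.141,"gripper":0},{"dx":-0.079,"dy":-0.141,"gripper":0},{"dx":-0.079,"dy":-0.141,"gripper":0},{"dx":-0.079,"dy":-0.141,"gripper":0},{"dx":-0.079,"dy":-0.141,"gripper":0},{"dx":-0.079,"dy":-0.141,"gripper":0}]'

```text
invalid input
```

>>> step_arm --plan '[{"az":0.0908,"gripper":0},{"az":0.0908,"gripper":0},{"az":0.0908,"gripper":0},{"az":0.0908,"gripper":0},{"az":0.0908,"gripper":0},{"az":0.0908,"gripper":0},{"az":0.0908,"gripper":0},{"az":0.0908,"gripper":0},{"az":0.0908,"gripper":0},{"az":0.0908,"gripper":0},{"gripper":0},{"gripper":0}]'

```text
invalid input
```

```bash
python3 - <<'E'
from h import *
from cell import ctrl
s=ctrl.read_state();print({k:np.round(s[k],3) for k in ("eef_pos","tool_rot","qpos","width","force")})
i=ctrl.get_image("wrist");print(i["fx"],i["cx"],i["cy"],np.round(i["T_tool_cam"],3))
cv2.imwrite("pics/w1.png",i["color"][:,:,::-1]);np.savez("w1.npz",pos=s["eef_pos"],rot=s["tool_rot"],**i)
E
```

```text
{'eef_pos': array([163.016, 628.632, 228.1  ]), 'tool_rot': array([-3.14 ,  0.   ,  2.888]), 'qpos': array([-1.383,  0.629,  0.038,  1.518, -0.027,  0.996, -0.02 ]), 'width': np.float64(85.465), 'force': array([-0.445,  0.691,  0.457])}
325.19226210127806 276.1907463586756 205.50776190224252 [[-1.00000e-03 -9.45000e-01 -3.27000e-01  8.39080e+01]
 [ 1.00000e+00 -0.00000e+00 -2.00000e-03  4.00000e-01]
 [ 2.00000e-03 -3.27000e-01  9.45000e-01 -1.46224e+02]
 [ 0.00000e+00  0.00000e+00  0.00000e+00  1.00000e+00]]
```

View pics/w1.png

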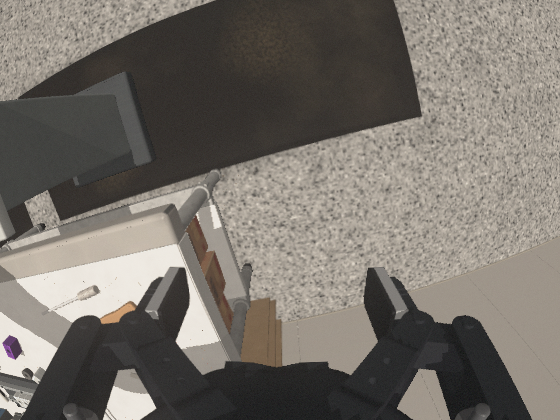

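The moves were refused (the arm is still at its start pose, and the wrist picture shows only floor and the table's edge). I'll give all seven keys in each row.

>>> step_arm --plan '[{"dx":-0.13,"dy":-0.108,"dz":0,"ax":0,"ay":0,"az":0,"gripper":0},{"dx":-0.13,"dy":-0.108,"dz":0,"ax":0,"ay":0,"az":0,"gripper":0}]'

```text
clock: 0.4
eef_pos: [222.7, 545.8, 228.3]
tool_rot: [-3.141, 0.0, 2.889]
force: [1.7, 0.4, -0.1]
width: 51.7
gripper_force: 0.0
```

>>> step_arm --plan '[{"dx":-0.13,"dy":-0.108,"dz":0,"ax":0,"ay":0,"az":0,"gripper":0},{"dx":-0.13,"dy":-0.108,"dz":0,"ax":0,"ay":0,"az":0,"gripper":0},{"dx":-0.13,"dy":-0.108,"dz":0,"ax":0,"ay":0,"az":0,"gripper":0},{"dx":-0.13,"dy":-0.108,"dz":0,"ax":0,"ay":0,"az":0,"gripper":0},{"dx":-0.13,"dy":-0.108,"dz":0,"ax":0,"ay":0,"az":0,"gripper":0},{"dx":-0.13,"dy":-0.108,"dz":0,"ax":0,"ay":0,"az":0,"gripper":0},{"dx":-0.079,"dy":-0.141,"dz":0,"ax":0,"ay":0,"az":0,"gripper":0},{"dx":-0.079,"dy":-0.141,"dz":0,"ax":0,"ay":0,"az":0,"gripper":0},{"dx":-0.079,"dy":-0.141,"dz":0,"ax":0,"ay":0,"az":0,"gripper":0},{"dx":-0.079,"dy":-0.141,"dz":0,"ax":0,"ay":0,"az":0,"gripper":0},{"dx":-0.079,"dy":-0.141,"dz":0,"ax":0,"ay":0,"az":0,"gripper":0},{"dx":-0.079,"dy":-0.141,"dz":0,"ax":0,"ay":0,"az":0,"gripper":0},{"dx":-0.079,"dy":-0.141,"dz":0,"ax":0,"ay":0,"az":0,"gripper":0},{"dx":-0.079,"dy":-0.141,"dz":0,"ax":0,"ay":0,"az":0,"gripper":0},{"dx":-0.079,"dy":-0.141,"dz":0,"ax":0,"ay":0,"az":0,"gripper":0},{"dx":-0.079,"dy":-0.141,"dz":0,"ax":0,"ay":0,"az":0,"gripper":0}]'

```text
clock: 2.4
eef_pos: [523.4, -170.4, 228.7]
tool_rot: [3.141, -0.0, 2.888]
force: [1.8, -0.3, -0.0]
width: 0.1
gripper_force: 0.0
```

>>> step_arm --plan '[{"dx":0,"dy":0,"dz":0,"ax":0,"ay":0,"az":0.0908,"gripper":0},{"dx":0,"dy":0,"dz":0,"ax":0,"ay":0,"az":0.0908,"gripper":0},{"dx":0,"dy":0,"dz":0,"ax":0,"ay":0,"az":0.0908,"gripper":0},{"dx":0,"dy":0,"dz":0,"ax":0,"ay":0,"az":0.0908,"gripper":0},{"dx":0,"dy":0,"dz":0,"ax":0,"ay":0,"az":0.0908,"gripper":0},{"dx":0,"dy":0,"dz":0,"ax":0,"ay":0,"az":0.0908,"gripper":0},{"dx":0,"dy":0,"dz":0,"ax":0,"ay":0,"az":0.0908,"gripper":0},{"dx":0,"dy":0,"dz":0,"ax":0,"ay":0,"az":0.0908,"gripper":0},{"dx":0,"dy":0,"dz":0,"ax":0,"ay":0,"az":0.0908,"gripper":0},{"dx":0,"dy":0,"dz":0,"ax":0,"ay":0,"az":0.0908,"gripper":0},{"dx":0,"dy":0,"dz":0,"ax":0,"ay":0,"az":0,"gripper":0},{"dx":0,"dy":0,"dz":0,"ax":0,"ay":0,"az":0,"gripper":0}]'

```text
clock: 3.9
eef_pos: [523.2, -168.8, 228.8]
tool_rot: [-3.141, -0.0, 1.464]
force: [0.3, -0.4, -0.3]
width: 0.2
gripper_force: 0.0
```

```bash
python3 - <<'E'
from h import *
from cell import ctrl
s=ctrl.read_state();print({k:np.round(s[k],3) for k in ("eef_pos","tool_rot","qpos","width","force")})
i=ctrl.get_image("wrist")
cv2.imwrite("pics/w2.png",i["color"][:,:,::-1]);np.savez("w2.npz",pos=s["eef_pos"],rot=s["tool_rot"],**i)
E
```

```text
{'eef_pos': array([ 523.216, -168.823,  228.772]), 'tool_rot': array([-3.141, -0.   ,  1.464]), 'qpos': array([-0.079,  0.531,  0.518,  1.81 , -0.329,  0.888,  0.484]), 'width': np.float64(0.174), 'force': array([ 0.299, -0.412, -0.28 ])}
```

View pics/w2.png

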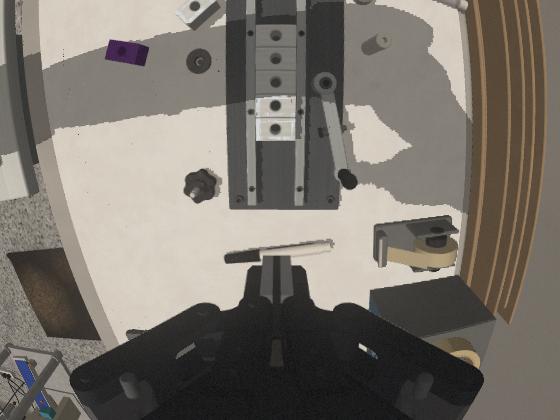

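The wrist view shows the row bores at about (276, 36…128), the back face of the last block at row ~140, the pivot at (324, 82), the handle top at (348, 180), and the fingers centred on the channel.

```bash
cat >> h.py <<'E'
from scipy.spatial.transform import Rotation as R
def fcast(i,uv,z):
    uv=np.atleast_2d(np.asarray(uv,float))-[i["cx"],i["cy"]];r=np.linalg.norm(uv,axis=1);t=r/i["fx"]
    d=np.c_[uv/r[:,None]*np.sin(t)[:,None],np.cos(t)]
    W=np.eye(4);W[:3,:3]=R.from_euler("xyz",i["rot"]).as_matrix();W[:3,3]=i["pos"];T=W@i["T_tool_cam"]
    d=d@T[:3,:3].T;return T[:3,3]+d*((z-T[2,3])/d[:,2])[:,None]
O=np.array([535.2,-60.7]);Y=np.array([.107,.994]);X=np.array([.994,-.107])
def fix(p):p=p[:,:2]-O;return np.c_[p@X,p@Y].round(1)
E
python3 - <<'E'
from h import *
i=dict(np.load("w2.npz"))
for n,p,z in [("bores",[(276,36),(276,58),(276,82),(276,105),(276,128)],42),("back",[(257,140),(295,140)],42),("pivot",[(324,82)],48),("handle",[(348,180)],81),("guide_end",[(251,204),(300,204)],26),("plate",[(230,208),(338,208)],12),("pen",[(225,258),(333,245)],8)]:
  P=fcast(i,p,z);print(n,P[:,:2].round(1).tolist(),fix(P).tolist())
E
```

```text
bores [[539.2, -22.0], [536.8, -45.0], [534.1, -69.6], [531.6, -93.0], [529.0, -116.6]] [[-0.1, 38.9], [-0.1, 15.8], [-0.1, -9.0], [-0.1, -32.5], [-0.2, -56.2]]
back [[508.3, -126.8], [547.1, -131.0]] [[-19.7, -68.5], [19.3, -68.6]]
pivot [[581.4, -74.1]] [[47.3, -8.4]]
handle [[592.1, -168.1]] [[68.1, -100.7]]
guide_end [[491.4, -200.3], [546.8, -206.3]] [[-28.6, -143.4], [27.1, -143.5]]
plate [[464.1, -207.1], [592.5, -221.1]] [[-55.0, -153.2], [74.2, -153.3]]
pen [[445.9, -275.3], [584.9, -271.7]] [[-65.8, -222.9], [72.0, -204.4]]
```

>>> step_arm --plan '[{"dx":0,"dy":0,"dz":0.12,"ax":0,"ay":0,"az":0,"gripper":0},{"dx":0,"dy":0,"dz":0.12,"ax":0,"ay":0,"az":0,"gripper":0},{"dx":0,"dy":0,"dz":0.12,"ax":0,"ay":0,"az":0,"gripper":0},{"dx":0,"dy":0,"dz":0.12,"ax":0,"ay":0,"az":0,"gripper":0},{"dx":0,"dy":0,"dz":0.12,"ax":0,"ay":0,"az":0,"gripper":0},{"dx":0,"dy":0,"dz":0.015,"ax":0,"ay":0,"az":0,"gripper":0},{"dx":0,"dy":0,"dz":0.01,"ax":0,"ay":0,"az":0,"gripper":0},{"dx":0,"dy":0,"dz":0,"ax":0,"ay":0,"az":0,"gripper":0},{"dx":0,"dy":0,"dz":0,"ax":0,"ay":0,"az":0,"gripper":0}]'

```text
clock: 5.08
eef_pos: [524.1, -169.2, 42.5]
tool_rot: [3.14, 0.0, 1.462]
force: [-0.5, -0.0, 0.1]
width: 0.2
gripper_force: 0.0
```

>>> step_arm --plan '[{"dx":0.04,"dy":0,"dz":0,"ax":0,"ay":0,"az":0,"gripper":0},{"dx":0.03,"dy":0,"dz":0,"ax":0,"ay":0,"az":0,"gripper":0},{"dx":0.01,"dy":0,"dz":0,"ax":0,"ay":0,"az":0,"gripper":0},{"dx":0.01,"dy":0,"dz":0,"ax":0,"ay":0,"az":0,"gripper":0},{"dx":0.01,"dy":0,"dz":0,"ax":0,"ay":0,"az":0,"gripper":0},{"dx":0.01,"dy":0,"dz":0,"ax":0,"ay":0,"az":0,"gripper":0},{"dx":0.01,"dy":0,"dz":0,"ax":0,"ay":0,"az":0,"gripper":0}]'

```text
clock: 5.95
eef_pos: [527.2, -133.2, 41.4]
tool_rot: [-3.142, 0.0, 1.461]
force: [-0.1, -0.5, 0.8]
width: 0.2
gripper_force: 0.0
```

>>> step_arm --plan '[{"dx":0.015,"dy":0,"dz":0,"ax":0,"ay":0,"az":0,"gripper":0},{"dx":0.015,"dy":0,"dz":0,"ax":0,"ay":0,"az":0,"gripper":0},{"dx":0.015,"dy":0,"dz":0,"ax":0,"ay":0,"az":0,"gripper":0}]'

```text
clock: 6.32
eef_pos: [528.7, -119.4, 41.4]
tool_rot: [-3.142, -0.0, 1.462]
force: [-0.1, 0.2, -0.3]
width: 0.1
gripper_force: 0.0
```

```bash
python3 - <<'E'
from h import *
from cell import ctrl
s=ctrl.read_state();print(s["eef_pos"],fix(s["eef_pos"][None]),s["force"])
i=ctrl.get_image("wrist");a=i["color"][:,:,::-1][0:300,130:430]
j=ctrl.get_image("top");b=cv2.resize(j["color"][150:260,225:400,::-1],(476,300),interpolation=2)
cv2.imwrite("pics/p1.png",np.hstack([a,b]));np.savez("w3.npz",pos=s["eef_pos"],rot=s["tool_rot"],**i)
E
```

```text
[ 528.729763   -119.40758345   41.38795246] [[ -0.1 -59. ]] [-0.07270514  0.21149559 -0.3101696 ]
```

View pics/p1.png

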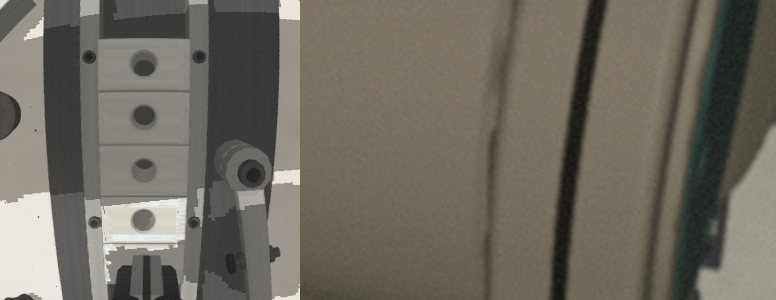

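```bash
python3 - <<'E'
from h import *
from cell import ctrl
i=dict(np.load("w3.npz"))
P=fcast(i,[(274,64),(274,116),(274,170),(274,220),(274,243),(274,270)],42);print(fix(P).tolist())
P=fcast(i,[(274,262)],20);print(fix(P).tolist())
for uv in [(274,116),(250,230),(272,250),(272,262),(272,275),(255,270)]:
  print(uv,i["range_z"][uv[1],uv[0]],i["color"][uv[1],uv[0]])
im=i["color"][180:320,200:350,::-1];cv2.imwrite("pics/p2.png",cv2.resize(im,None,fx=4,fy=4,interpolation=2))
E
```

```text
[[-0.8, 40.0], [-0.9, 16.7], [-1.0, -8.1], [-1.1, -32.7], [-1.1, -44.9], [-1.2, -60.5]]
[[-1.4, -67.9]]
(274, 116) 168.82367 [61 60 59]
(250, 230) 156.27512 [213 208 197]
(272, 250) 160.27127 [135 132 125]
(272, 262) 148.13136 [90 89 85]
(272, 275) 138.00354 [86 86 83]
(255, 270) 149.04152 [48 48 47]
```

View pics/p2.png

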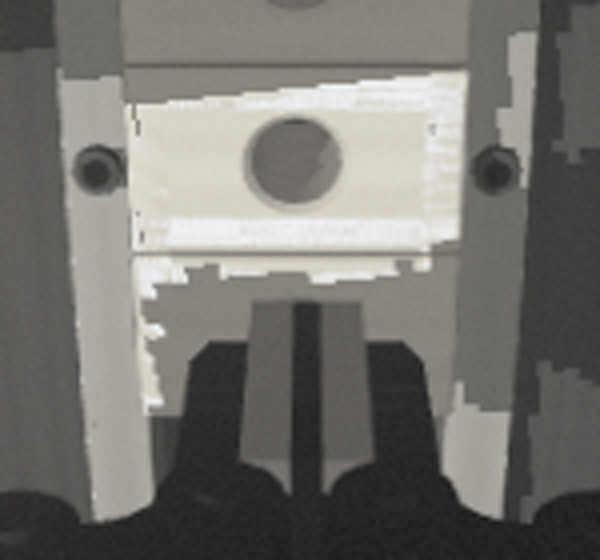

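```bash
python3 - <<'E'
from h import *
i=dict(np.load("w3.npz"))
W=np.eye(4);W[:3,:3]=R.from_euler("xyz",i["rot"]).as_matrix();W[:3,3]=i["pos"]
def p3(u,v):
    q=np.array([u-i["cx"],v-i["cy"]]);r=np.hypot(*q);t=r/i["fx"];z=i["range_z"][v,u]
    c=np.r_[q/r*np.tan(t)*z,z,1];T=i["T_tool_cam"]@c;w=W@T;return T[:3].round(1),fix(w[None,:3])[0],w[2].round(1)
for u,v in [(274,100),(250,230),(250,222),(240,262),(272,250),(268,258),(268,270),(268,280),(268,290),(255,270),(228,270),(325,240)]:print((u,v),*p3(u,v))
E
```

```text
(274, 100) [82.9 -0.8 -1.8] [-0.8 23.8] 43.2
(250, 230) [ 21.9 -12.6  -2.4] [-12.7 -37.1] 43.7
(250, 222) [ 25.9 -12.5  -1.8] [-12.6 -33.2] 43.2
(240, 262) [  3.8 -18.3  -1.7] [-18.5 -55.2] 43.1
(272, 250) [10.9 -2.  -1.9] [ -2.1 -48.1] 43.3
(268, 258) [ 11.1  -3.8 -10.8] [ -3.9 -47.9] 52.2
(268, 270) [ 11.5  -3.6 -22.6] [ -3.7 -47.5] 64.0
(268, 280) [ 11.4  -3.4 -30.7] [ -3.5 -47.7] 72.1
(268, 290) [ 10.9  -3.3 -37.5] [ -3.4 -48.1] 78.9
(255, 270) [  7.1  -9.8 -15.1] [-10. -52.] 56.5
(228, 270) [-10.1 -27.5  13.8] [-27.6 -69.1] 27.6
(325, 240) [ 9.2 26.6 12.9] [ 26.5 -49.9] 28.5
```

```bash
python3 - <<'E'
from h import *
for f in ("w2.npz","w3.npz"):
  i=dict(np.load(f))
  for u in (268,284,250):
    o=[]
    for v in range(250,282,3):
      q=np.array([u-i["cx"],v-i["cy"]]);r=np.hypot(*q);t=r/i["fx"];z=i["range_z"][v,u]
      o.append((v,*(i["T_tool_cam"]@np.r_[q/r*np.tan(t)*z,z,1])[[0,1,2]].round(0).astype(int).tolist()))
    print(f,u,o)
E
```

```text
w2.npz 268 [(250, -100, -10, 216), (253, -102, -10, 213), (256, 11, -4, -9), (259, 11, -4, -11), (262, 12, -4, -16), (265, 11, -4, -18), (268, 12, -4, -21), (271, 11, -4, -23), (274, 11, -4, -26), (277, 11, -3, -27), (280, 11, -3, -30)]
w2.npz 284 [(250, -99, 10, 214), (253, -102, 10, 212), (256, 11, 4, -8), (259, 10, 4, -10), (262, 12, 4, -16), (265, 11, 4, -18), (268, 12, 3, -21), (271, 11, 3, -22), (274, 11, 3, -25), (277, 11, 3, -27), (280, 11, 3, -30)]
w2.npz 250 [(250, -105, -33, 227), (253, -104, -32, 216), (256, -106, -32, 212), (259, -110, -32, 211), (262, -123, -34, 227), (265, -128, -34, 227), (268, 8, -12, -14), (271, 7, -12, -17), (274, 7, -12, -19), (277, 7, -12, -21), (280, 7, -12, -24)]
w3.npz 268 [(250, 11, -4, -2), (253, 9, -4, -1), (256, 11, -4, -8), (259, 11, -4, -12), (262, 11, -4, -15), (265, 12, -4, -18), (268, 11, -4, -20), (271, 11, -4, -23), (274, 11, -4, -25), (277, 11, -3, -27), (280, 11, -3, -31)]
w3.npz 284 [(250, 11, 4, -2), (253, 9, 4, -2), (256, 11, 4, -8), (259, 11, 4, -11), (262, 11, 4, -14), (265, 12, 4, -19), (268, 11, 4, -20), (271, 11, 3, -23), (274, 11, 3, -25), (277, 11, 3, -27), (280, 11, 3, -30)]
w3.npz 250 [(250, 11, -13, -2), (253, 9, -13, -2), (256, 7, -13, -1), (259, 6, -13, -2), (262, 4, -13, -2), (265, 2, -13, -2), (268, 7, -12, -14), (271, 7, -12, -15), (274, 7, -12, -19), (277, 7, -12, -21), (280, 7, -12, -24)]
```

The fingers actually end about 8 mm behind the TCP (depth says tool z ≈ −8), not 22 mm ahead, so they passed above block 5 without touching. I'll back off and go 27 mm lower.

>>> step_arm --plan '[{"dx":-0.06,"dy":0,"dz":0,"ax":0,"ay":0,"az":0,"gripper":0},{"dx":-0.06,"dy":0,"dz":0,"ax":0,"ay":0,"az":0,"gripper":0},{"dx":-0.03,"dy":0,"dz":0,"ax":0,"ay":0,"az":0,"gripper":0},{"dx":0,"dy":0,"dz":0,"ax":0,"ay":0,"az":0,"gripper":0},{"dx":0,"dy":0,"dz":0.03,"ax":0,"ay":0,"az":0,"gripper":0},{"dx":0,"dy":0,"dz":0.03,"ax":0,"ay":0,"az":0,"gripper":0},{"dx":0,"dy":0,"dz":0,"ax":0,"ay":0,"az":0,"gripper":0}]'

```text
clock: 7.3
eef_pos: [523.1, -163.6, 22.3]
tool_rot: [-3.139, -0.001, 1.462]
force: [0.1, 0.3, 0.5]
width: -0.2
gripper_force: 0.0
```

>>> step_arm --plan '[{"dx":0,"dy":0,"dz":0.015,"ax":0,"ay":0,"az":0,"gripper":0},{"dx":0,"dy":0,"dz":0.015,"ax":0,"ay":0,"az":0,"gripper":0},{"dx":0,"dy":0,"dz":0,"ax":0,"ay":0,"az":0,"gripper":0},{"dx":0,"dy":0,"dz":0,"ax":0,"ay":0,"az":0,"gripper":0}]'

```text
clock: 7.8
eef_pos: [523.8, -164.6, 14.4]
tool_rot: [3.142, 0.0, 1.461]
force: [0.8, -0.5, 0.2]
width: 0.2
gripper_force: 0.0
```

>>> step_arm --plan '[{"dx":0.03,"dy":0,"dz":0.01,"ax":0,"ay":0,"az":0,"gripper":0},{"dx":0.03,"dy":0,"dz":0,"ax":0,"ay":0,"az":0,"gripper":0},{"dx":0.01,"dy":0,"dz":0,"ax":0,"ay":0,"az":0,"gripper":0},{"dx":0.01,"dy":0,"dz":0,"ax":0,"ay":0,"az":0,"gripper":0},{"dx":0.01,"dy":0,"dz":0,"ax":0,"ay":0,"az":0,"gripper":0},{"dx":0.01,"dy":0,"dz":0,"ax":0,"ay":0,"az":0,"gripper":0},{"dx":0.01,"dy":0,"dz":0,"ax":0,"ay":0,"az":0,"gripper":0}]'

```text
clock: 8.68
eef_pos: [527.4, -132.3, 11.5]
tool_rot: [3.141, 0.001, 1.461]
force: [-0.3, -2.2, -0.4]
width: 0.4
gripper_force: 1.2
```

```bash
cat > look.py <<'E'
from h import *
from cell import ctrl
import sys
s=ctrl.read_state();print(s["eef_pos"].round(1),fix(s["eef_pos"][None]),s["force"].round(1),s["qpos"].round(2))
i=ctrl.get_image("wrist");cv2.imwrite(f"pics/{sys.argv[1]}.png",i["color"][:,:,::-1]);np.savez(sys.argv[1]+".npz",pos=s["eef_pos"],rot=s["tool_rot"],**i)
E
python3 look.py w4
```

```text
[ 527.4 -132.3   11.5] [[ -0.1 -72. ]] [-0.3 -2.2 -0.4] [ 0.01  0.84  0.29  1.97 -0.56  0.41  0.61]
```

View pics/w4.png

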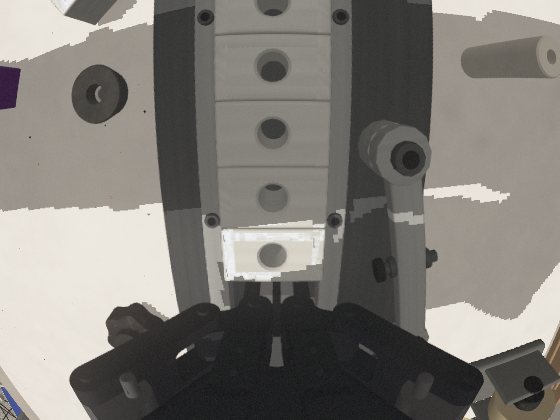

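The fingers now touch the back face of block 5 with a 2.2 N push; the row is closed and straight (bores down column ~273).

>>> step_arm --plan '[{"dx":0.015,"dy":0,"dz":0,"ax":0,"ay":0,"az":0,"gripper":0},{"dx":0.015,"dy":0,"dz":0,"ax":0,"ay":0,"az":0,"gripper":0},{"dx":0.015,"dy":0,"dz":0,"ax":0,"ay":0,"az":0,"gripper":0},{"dx":0.015,"dy":0,"dz":0,"ax":0,"ay":0,"az":0,"gripper":0},{"dx":0.015,"dy":0,"dz":0,"ax":0,"ay":0,"az":0,"gripper":0},{"dx":0.015,"dy":0,"dz":0,"ax":0,"ay":0,"az":0,"gripper":0},{"dx":0.015,"dy":0,"dz":0,"ax":0,"ay":0,"az":0,"gripper":0}]'

```text
clock: 9.6
eef_pos: [530.9, -100.3, 11.5]
tool_rot: [3.141, 0.0, 1.461]
force: [-0.2, -2.9, 1.9]
width: 0.2
gripper_force: 1.6
```

>>> step_arm --plan '[{"dx":0.015,"dy":0,"dz":0,"ax":0,"ay":0,"az":0,"gripper":0},{"dx":0.015,"dy":0,"dz":0,"ax":0,"ay":0,"az":0,"gripper":0},{"dx":0.015,"dy":0,"dz":0,"ax":0,"ay":0,"az":0,"gripper":0},{"dx":0.015,"dy":0,"dz":0,"ax":0,"ay":0,"az":0,"gripper":0},{"dx":0.015,"dy":0,"dz":0,"ax":0,"ay":0,"az":0,"gripper":0},{"dx":0.01,"dy":0,"dz":0,"ax":0,"ay":0,"az":0,"gripper":0},{"dx":0,"dy":0,"dz":0,"ax":0,"ay":0,"az":0,"gripper":0}]'

```text
clock: 10.48
eef_pos: [533.7, -74.2, 11.3]
tool_rot: [-3.141, -0.001, 1.462]
force: [0.2, -1.6, 0.3]
width: 0.1
gripper_force: 0.8
```

>>> step_arm --plan '[{"dx":0.006,"dy":0,"dz":0,"ax":0,"ay":0,"az":0,"gripper":0},{"dx":0.006,"dy":0,"dz":0,"ax":0,"ay":0,"az":0,"gripper":0},{"dx":0.006,"dy":0,"dz":0,"ax":0,"ay":0,"az":0,"gripper":0},{"dx":0,"dy":0,"dz":0,"ax":0,"ay":0,"az":0,"gripper":0}]'

```text
clock: 10.98
eef_pos: [534.1, -69.2, 11.3]
tool_rot: [-3.141, -0.001, 1.462]
force: [-0.5, -2.2, 1.4]
width: 0.1
gripper_force: 0.9
```

>>> step_arm --plan '[{"dx":0.005,"dy":0,"dz":0,"ax":0,"ay":0,"az":0,"gripper":0},{"dx":0.005,"dy":0,"dz":0,"ax":0,"ay":0,"az":0,"gripper":0},{"dx":0,"dy":0,"dz":0,"ax":0,"ay":0,"az":0,"gripper":0}]'

```text
clock: 11.35
eef_pos: [534.4, -66.2, 11.3]
tool_rot: [-3.141, -0.0, 1.462]
force: [-0.2, -2.5, 0.5]
width: 0.1
gripper_force: 0.7
```

>>> step_arm --plan '[{"dx":0.004,"dy":0,"dz":0,"ax":0,"ay":0,"az":0,"gripper":0},{"dx":0,"dy":0,"dz":0,"ax":0,"ay":0,"az":0,"gripper":0}]'

```text
clock: 11.6
eef_pos: [534.5, -66.0, 11.3]
tool_rot: [-3.141, 0.001, 1.461]
force: [-0.3, -3.7, -0.9]
width: 0.0
gripper_force: 1.7
```

>>> step_arm --plan '[{"dx":0.006,"dy":0,"dz":0,"ax":0,"ay":0,"az":0,"gripper":0},{"dx":0.006,"dy":0,"dz":0,"ax":0,"ay":0,"az":0,"gripper":0},{"dx":0,"dy":0,"dz":0,"ax":0,"ay":0,"az":0,"gripper":0},{"dx":0,"dy":0,"dz":0,"ax":0,"ay":0,"az":0,"gripper":0}]'

```text
clock: 12.1
eef_pos: [534.5, -65.9, 11.4]
tool_rot: [3.141, 0.005, 1.458]
force: [-2.3, -9.0, -0.0]
width: -0.2
gripper_force: 5.1
```

```bash
python3 look.py w5
```

```text
[534.5 -65.9  11.4] [[-0.2 -5.3]] [-2.3 -9.  -0. ] [-0.13  0.84  0.31  1.98 -0.59  0.41  0.52]
```

View pics/w5.png

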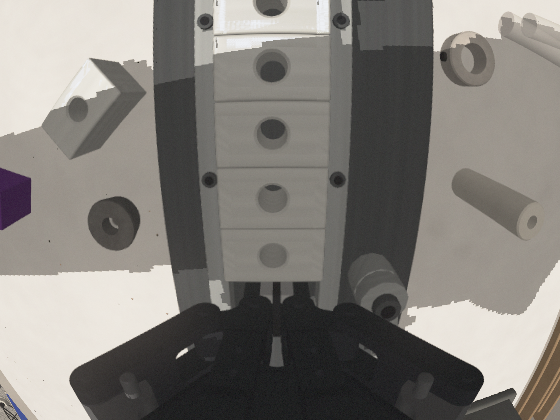

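The row is home: the force rose to 9 N with no further motion, and the back face stands at y ≈ +5. The blocks show no gaps (bores at (273, 255), (273, 198)…). Next: back off, rise, go round to the handle's far side and turn.

>>> step_arm --plan '[{"dx":-0.03,"dy":0,"dz":0,"ax":0,"ay":0,"az":0,"gripper":0},{"dx":-0.06,"dy":0,"dz":0,"ax":0,"ay":0,"az":0,"gripper":0},{"dx":-0.06,"dy":0,"dz":0,"ax":0,"ay":0,"az":0,"gripper":0},{"dx":-0.05,"dy":0,"dz":0,"ax":0,"ay":0,"az":0,"gripper":0},{"dx":0,"dy":0,"dz":-0.1,"ax":0,"ay":0,"az":0,"gripper":0},{"dx":0,"dy":0,"dz":-0.1,"ax":0,"ay":0,"az":0,"gripper":0},{"dx":0,"dy":0,"dz":-0.1,"ax":0,"ay":0,"az":0,"gripper":0},{"dx":0,"dy":0,"dz":-0.1,"ax":0,"ay":0,"az":0,"gripper":0},{"dx":-0.027,"dy":0.089,"dz":0,"ax":0,"ay":0,"az":0,"gripper":0},{"dx":-0.027,"dy":0.089,"dz":0,"ax":0,"ay":0,"az":0,"gripper":0},{"dx":-0.027,"dy":0.089,"dz":0,"ax":0,"ay":0,"az":0,"gripper":0},{"dx":-0.027,"dy":0.089,"dz":0,"ax":0,"ay":0,"az":0,"gripper":0},{"dx":0,"dy":0,"dz":0,"ax":0,"ay":0,"az":0,"gripper":0}]'

```text
clock: 13.78
eef_pos: [632.2, -167.2, 131.2]
tool_rot: [3.14, 0.001, 1.461]
force: [-0.9, -0.2, 0.0]
width: -0.3
gripper_force: 0.0
```

>>> step_arm --plan '[{"dx":0,"dy":0,"dz":0,"ax":0,"ay":0,"az":-0.093,"gripper":0},{"dx":0,"dy":0,"dz":0,"ax":0,"ay":0,"az":-0.093,"gripper":0},{"dx":0,"dy":0,"dz":0,"ax":0,"ay":0,"az":-0.093,"gripper":0},{"dx":0,"dy":0,"dz":0,"ax":0,"ay":0,"az":-0.093,"gripper":0},{"dx":0,"dy":0,"dz":0,"ax":0,"ay":0,"az":-0.093,"gripper":0},{"dx":0,"dy":0,"dz":0,"ax":0,"ay":0,"az":-0.093,"gripper":0},{"dx":0,"dy":0,"dz":0,"ax":0,"ay":0,"az":-0.093,"gripper":0},{"dx":0,"dy":0,"dz":0,"ax":0,"ay":0,"az":-0.093,"gripper":0},{"dx":0,"dy":0,"dz":0,"ax":0,"ay":0,"az":-0.093,"gripper":0},{"dx":0,"dy":0,"dz":0,"ax":0,"ay":0,"az":-0.093,"gripper":0},{"dx":0,"dy":0,"dz":0,"ax":0,"ay":0,"az":-0.093,"gripper":0},{"dx":0,"dy":0,"dz":0,"ax":0,"ay":0,"az":-0.093,"gripper":0},{"dx":0,"dy":0,"dz":0,"ax":0,"ay":0,"az":0,"gripper":0},{"dx":0,"dy":0,"dz":0,"ax":0,"ay":0,"az":0,"gripper":0}]'

```text
clock: 15.52
eef_pos: [630.5, -165.6, 131.4]
tool_rot: [3.141, -0.001, -3.071]
force: [-0.3, -0.4, 0.3]
width: 0.2
gripper_force: 0.0
```

```bash
python3 look.py w6
```

```text
[ 630.5 -165.6  131.4] [[106. -94.]] [-0.3 -0.4  0.3] [ 0.23  0.74 -0.02  1.6   0.02  0.8   1.84]
```

View pics/w6.png

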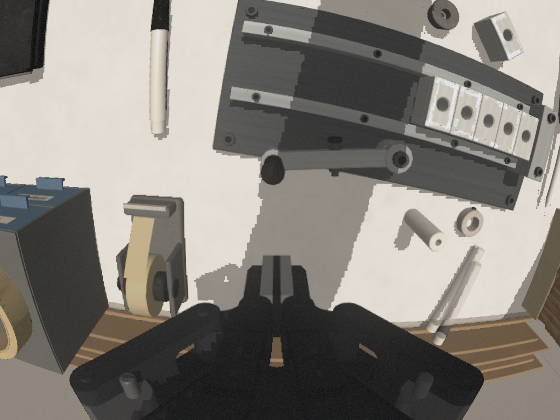

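The picture shows the row closed up against the stop at right, the handle top at about (271, 168), almost in line with the fingers, and the pivot at (399, 157).

```bash
python3 - <<'E'
from h import *
i=dict(np.load("w6.npz"))
for n,p,z in [("handle",[(272,167)],81),("handlebase",[(271,180)],45),("pivot",[(399,157)],48),("bores",[(443,104),(466,113),(488,121),(508,129),(527,135)],42),("dispenser",[(124,205),(184,205)],50)]:
  P=fcast(i,p,z);print(n,fix(P).tolist())
d=fcast(i,[(272,167)],81)[0,:2]-i["pos"][:2];a=i["rot"][2];print("handle in tool x,y",d@[np.cos(a),np.sin(a)],d@[np.sin(a),-np.cos(a)])
E
```

```text
handle [[65.9, -103.9]]
handlebase [[83.5, -102.2]]
pivot [[47.3, -11.3]]
bores [[-1.6, 18.2], [-0.8, 41.4], [-0.8, 65.5], [-0.7, 90.0], [-2.3, 115.3]]
dispenser [[121.8, -215.1], [112.7, -164.3]]
handle in tool x,y 41.14638090916741 -2.671139403354536
```

>>> step_arm --plan '[{"dx":0,"dy":-0.01,"dz":0.08,"ax":0,"ay":0,"az":0,"gripper":0},{"dx":0,"dy":0,"dz":0.08,"ax":0,"ay":0,"az":0,"gripper":0},{"dx":0,"dy":0,"dz":0.08,"ax":0,"ay":0,"az":0,"gripper":0},{"dx":0,"dy":0,"dz":0.04,"ax":0,"ay":0,"az":0,"gripper":0},{"dx":0.03,"dy":0,"dz":0,"ax":0,"ay":0,"az":0,"gripper":0},{"dx":0.02,"dy":0,"dz":0,"ax":0,"ay":0,"az":0,"gripper":0},{"dx":0.02,"dy":0,"dz":0,"ax":0,"ay":0,"az":0,"gripper":0},{"dx":0.01,"dy":0,"dz":0,"ax":0,"ay":0,"az":0,"gripper":0},{"dx":0,"dy":0,"dz":0,"ax":0,"ay":0,"az":0,"gripper":0}]'

```text
clock: 16.7
eef_pos: [608.6, -170.8, 48.4]
tool_rot: [-3.141, 0.003, -3.069]
force: [3.0, -1.1, 0.9]
width: -0.3
gripper_force: 1.5
```

>>> step_arm --plan '[{"dx":0.028,"dy":-0.004,"dz":0,"ax":0,"ay":0,"az":0.0556,"gripper":0},{"dx":0.028,"dy":-0.004,"dz":0,"ax":0,"ay":0,"az":0.0556,"gripper":0},{"dx":0.028,"dy":-0.004,"dz":0,"ax":0,"ay":0,"az":0.0556,"gripper":0},{"dx":0.028,"dy":-0.004,"dz":0,"ax":0,"ay":0,"az":0.0556,"gripper":0},{"dx":0.028,"dy":-0.004,"dz":0,"ax":0,"ay":0,"az":0.0556,"gripper":0},{"dx":0.028,"dy":-0.004,"dz":0,"ax":0,"ay":0,"az":0.0556,"gripper":0},{"dx":0.028,"dy":-0.004,"dz":0,"ax":0,"ay":0,"az":0.0556,"gripper":0},{"dx":0.028,"dy":-0.004,"dz":0,"ax":0,"ay":0,"az":0.0556,"gripper":0}]'

```text
clock: 17.7
eef_pos: [542.4, -165.7, 48.3]
tool_rot: [3.141, 0.004, 2.512]
force: [2.1, -3.2, 1.1]
width: -0.0
gripper_force: 2.0
```

```bash
python3 look.py w7; python3 -c "
from h import *
i=dict(np.load('w7.npz'));p=fix(i['pos'][None])[0];a=i['rot'][2]+np.radians(6.14);t=np.array([np.cos(a),np.sin(a)])
h=p+18.5*t;r=h-[50,-9];print('handle est',h,np.hypot(*r),np.degrees(np.arctan2(r[1],r[0])),'tool dir',np.degrees(a))"
```

```text
[ 542.4 -165.7   48.3] [[  18.4 -103.6]] [ 2.1 -3.2  1.1] [ 0.15  0.77  0.14  1.9  -0.22  0.48  1.39]
handle est [  2.36815338 -94.36799621] 97.75728918491697 -119.15972829438665 tool dir 150.0643369709788
```

View pics/w7.png

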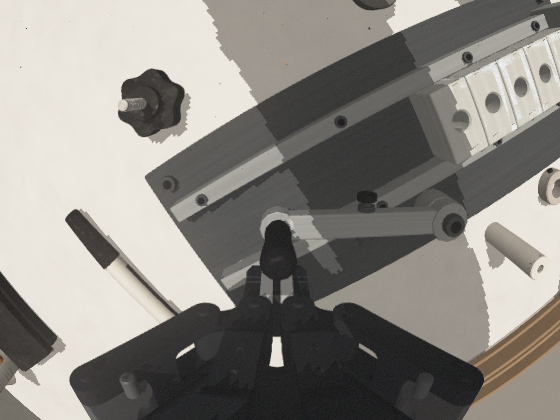

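The fingers bear centred on the handle at (278, 250), with the arm at about −119°. I have now viewed one picture more than the ten allowed, so the rest goes by numbers only.

>>> step_arm --plan '[{"dx":0.028,"dy":-0.004,"dz":0,"ax":0,"ay":0,"az":0.0556,"gripper":0},{"dx":0.028,"dy":-0.004,"dz":0,"ax":0,"ay":0,"az":0.0556,"gripper":0},{"dx":0.028,"dy":-0.004,"dz":0,"ax":0,"ay":0,"az":0.0556,"gripper":0},{"dx":0.028,"dy":-0.004,"dz":0,"ax":0,"ay":0,"az":0.0556,"gripper":0},{"dx":0.028,"dy":-0.004,"dz":0,"ax":0,"ay":0,"az":0.0556,"gripper":0},{"dx":0.028,"dy":-0.004,"dz":0,"ax":0,"ay":0,"az":0.0556,"gripper":0},{"dx":0.028,"dy":-0.004,"dz":0,"ax":0,"ay":0,"az":0.0556,"gripper":0},{"dx":0.028,"dy":-0.004,"dz":0,"ax":0,"ay":0,"az":0.0556,"gripper":0},{"dx":0.028,"dy":-0.004,"dz":0,"ax":0,"ay":0,"az":0.0556,"gripper":0},{"dx":0.028,"dy":-0.004,"dz":0,"ax":0,"ay":0,"az":0.0556,"gripper":0}]'

```text
clock: 19.0
eef_pos: [487.4, -102.2, 47.5]
tool_rot: [-3.14, 0.001, 1.639]
force: [-1.5, -3.8, 1.6]
width: 0.0
gripper_force: 2.1
```

```bash
cat > est.py <<'E'
from h import *
from cell import ctrl
s=ctrl.read_state();p=fix(s["eef_pos"][None])[0];a=s["tool_rot"][2]+np.radians(6.14);t=np.array([np.cos(a),np.sin(a)])
h=p+18.5*t;r=h-[50,-9];print('handle est',h,np.hypot(*r),np.degrees(np.arctan2(r[1],r[0])),'tool dir',np.degrees(a),s["force"].round(1),s["qpos"].round(2))
E
python3 est.py
```

```text
handle est [-46.33060552 -28.08425988] 98.20282345877231 -168.79411279254353 tool dir 100.05697148722207 [-1.5 -3.8  1.6] [-0.07  0.74  0.33  2.08 -0.59  0.41  0.79]
```

>>> step_arm --plan '[{"dx":0.0113,"dy":-0.002,"dz":0,"ax":0,"ay":0,"az":0.022,"gripper":0},{"dx":0.0113,"dy":-0.002,"dz":0,"ax":0,"ay":0,"az":0.022,"gripper":0},{"dx":0.0113,"dy":-0.002,"dz":0,"ax":0,"ay":0,"az":0.022,"gripper":0},{"dx":0.0113,"dy":-0.002,"dz":0,"ax":0,"ay":0,"az":0.022,"gripper":0},{"dx":0.0113,"dy":-0.002,"dz":0,"ax":0,"ay":0,"az":0.022,"gripper":0},{"dx":0,"dy":0,"dz":0,"ax":0,"ay":0,"az":0,"gripper":0}]'

```text
clock: 19.75
eef_pos: [484.9, -83.8, 47.2]
tool_rot: [-3.14, 0.0, 1.469]
force: [-2.8, -3.7, 1.2]
width: 0.1
gripper_force: 2.1
```

```bash
python3 est.py
```

```text
handle est [-47.69637621  -9.80025104] 97.69965366751131 -179.53068902424886 tool dir 90.29848514544233 [-2.8 -3.7  1.2] [-0.13  0.75  0.37  2.1  -0.66  0.41  0.66]
```

>>> step_arm --plan '[{"dx":0.006,"dy":0,"dz":0,"ax":0,"ay":0,"az":0,"gripper":0},{"dx":0.006,"dy":0,"dz":0,"ax":0,"ay":0,"az":0,"gripper":0},{"dx":0,"dy":0,"dz":0,"ax":0,"ay":0,"az":0,"gripper":0}]'

```text
clock: 20.12
eef_pos: [484.9, -81.9, 47.2]
tool_rot: [-3.141, 0.002, 1.468]
force: [-3.6, -6.7, 1.1]
width: -0.1
gripper_force: 3.9
```

>>> step_arm --plan '[{"dx":0.006,"dy":0,"dz":0,"ax":0,"ay":0,"az":0,"gripper":0},{"dx":0.006,"dy":0,"dz":0,"ax":0,"ay":0,"az":0,"gripper":0},{"dx":0,"dy":0,"dz":0,"ax":0,"ay":0,"az":0,"gripper":0}]'

```text
clock: 20.5
eef_pos: [484.9, -81.9, 47.3]
tool_rot: [3.141, 0.007, 1.465]
force: [-5.8, -14.1, 1.6]
width: -0.3
gripper_force: 7.4
```

The arm stopped dead while the force doubled, so this is the mechanical limit. I'll back off and check the handle's position numerically.

>>> step_arm --plan '[{"dx":-0.02,"dy":0,"dz":0,"ax":0,"ay":0,"az":0,"gripper":0},{"dx":-0.05,"dy":0,"dz":0,"ax":0,"ay":0,"az":0,"gripper":0},{"dx":-0.06,"dy":0,"dz":0,"ax":0,"ay":0,"az":0,"gripper":0},{"dx":-0.06,"dy":0,"dz":0,"ax":0,"ay":0,"az":0,"gripper":0},{"dx":0,"dy":0,"dz":-0.1,"ax":0,"ay":0,"az":0,"gripper":0},{"dx":0,"dy":0,"dz":-0.1,"ax":0,"ay":0,"az":0,"gripper":0},{"dx":0,"dy":0,"dz":-0.1,"ax":0,"ay":0,"az":0,"gripper":0},{"dx":0,"dy":0,"dz":-0.1,"ax":0,"ay":0,"az":0,"gripper":0},{"dx":0,"dy":0,"dz":0,"ax":0,"ay":0,"az":0,"gripper":0},{"dx":0,"dy":0,"dz":0,"ax":0,"ay":0,"az":0,"gripper":0}]'

```text
clock: 21.75
eef_pos: [480.5, -132.9, 167.0]
tool_rot: [-3.141, -0.001, 1.47]
force: [-0.7, 0.5, 0.1]
width: 0.3
gripper_force: 0.0
```

```bash
python3 look.py w8; python3 - <<'E'
from h import *
i=dict(np.load("w8.npz"));v,u=np.mgrid[:420,:560];q=np.stack([u-i["cx"],v-i["cy"]],-1);r=np.linalg.norm(q,axis=-1)+1e-9;z=i["range_z"]
W=np.eye(4);W[:3,:3]=R.from_euler("xyz",i["rot"]).as_matrix();W[:3,3]=i["pos"];T=W@i["T_tool_cam"]
c=np.concatenate([q/r[...,None]*(np.tan(r/i["fx"])*z)[...,None],z[...,None]],-1)@T[:3,:3].T+T[:3,3]
d=c[...,:2]-O;x,y,h=d@X,d@Y,c[...,2]
m=(h>76)&(h<88)&(x>-75)&(x<-25)&(abs(y+9)<30);print("handle top",m.sum(),x[m].mean(),y[m].mean(),h[m].mean())
for xc in (15,-15,-30):
  m=(abs(x-xc)<3)&(abs(h-42)<5)&(y>-60)&(y<130);n,e=np.histogram(y[m],np.arange(-60,131,4));print(xc,[(int(a),int(b)) for a,b in zip(e,n) if b])
E
```

```text
[ 480.5 -132.9  167. ] [[-46.6 -77.7]] [-0.7  0.5  0.1] [-0.17  0.57  0.57  2.01 -0.47  0.7   0.6 ]
handle top 351 -47.99558043102939 -8.067449724147114 80.95560151033585
15 [(-16, 27), (-12, 37), (-8, 32), (-4, 17), (4, 25), (8, 30), (12, 35), (16, 35), (20, 32), (24, 33), (28, 35), (32, 35), (36, 31), (40, 35), (44, 34), (48, 30), (52, 33), (56, 34), (60, 30), (64, 30), (68, 33), (72, 31), (76, 30), (80, 32), (84, 29), (88, 32), (92, 14)]
-15 [(-16, 23), (-12, 34), (-8, 39), (-4, 21), (4, 22), (8, 35), (12, 36), (16, 38), (20, 33), (24, 37), (28, 39), (32, 38), (36, 30), (40, 34), (44, 34), (48, 32), (52, 33), (56, 33), (60, 30), (64, 34), (68, 32), (72, 29), (76, 33), (80, 32), (84, 29), (88, 27)]
-30 [(-16, 30), (-12, 38), (-8, 33), (-4, 32)]
```

The handle is at (−48, −8), where the limit puts it (−47, −9). The arm lies square across the channel, and the back of the row is at y ≈ +5.

```bash
python3 -c "
from cell import ctrl
print(ctrl.finish_job())"
```

```text
the job is handed in; nothing more can be done
None
```

The row was pushed home against the end stop and the clamp swung to its limit on the last block. The job is handed in, no verdict was returned, and I viewed 11 pictures, one over the limit of 10.

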